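Clamp the drawer front on the saw's sliding table

TASK

Two identical hold-down clamps stand on the saw's sliding table, each with a round black knob on top; a small oak drawer-front panel lies under the pad of one of them. Clamp that panel where it lies: screw its clamp's knob clockwise (seen from above) fully home, letting go and regripping as often as you need, until the pad is tight on the panel, then let go. Leave the other clamp's knob as it is and do not shift the panel.

Things in the scene. Friction and masses are not known exactly. Their poses are not given: they have to be found in the camera images.
- work_knob (a joint): How far the knob of the clamp over the panel is screwed (rad); grows as it turns clockwise seen from above, about the vertical. 6.28: hard stop, pad tight on the panel. Starts between 0.5 and 1.9, so 4.4 to 5.8 rad (0.7 to 0.93 turn) remain. Light steady friction, about 0.06 N m, no spring: it stays where left.
- work_grip (a point): Grip point on that knob's axis, 13 mm below its top, 15 mm above its underside. Round black knob, 36 mm across, 28 mm high, gripped at any yaw; sinks 1.27 mm per rad, to 101 mm above the table at the stop. Below it only a thin spindle for 18 mm or more, then the 26 mm wide arm (top at 68 mm), running away from the robot to a pillar 112 mm off, 76 mm high. Nothing nearby is higher. z up.
- panel: Brown oak panel, 140 x 220 x 18 mm (x, y, z), loose, flat on the table under the clamp's 40 mm rubber pad; a flat black pencil and a small steel hinge cup lie on it. Origin: centre of the underside; z up.
- idle_mark (a point): Outer part of the white line on top of the other clamp's knob (same clamp, no panel under it), 14 mm from that knob's axis, level with its top. It turns with that knob.
Not all that is in view belongs to the job. Leave any red look-alike of the part that bears work_knob alone.

How it is judged:
At the end, for the whole second after the job is handed in: The knob of the clamp over the panel is screwed home (within 0.28 rad of its hard stop), the panel lies within 15 mm of where it lay at the start, and the mark on the other clamp's knob is within 6 mm of where it was (value of joint work_knob above 6 rad and distance of panel from where it was at the start of the episode below 0.015 m and distance of idle_mark from where it was at the start of the episode below 0.006 m); the robot touches nothing.
It fails at once if the other clamp's knob is turned (its mark moved more than 6 mm) (distance of idle_mark from where it was at the start of the episode above 0.006 m).
It fails at once if the panel is shifted more than 15 mm (distance of panel from where it was at the start of the episode above 0.015 m).
It also fails if it takes over 51 s, if anything falls off the work surface, if the arm or the gripper's body presses on something with over 40 N, if the wrist force passes 120 N, or if a joint passes its speed limit or range.

ROBOT

A 6-joint arm with a two-finger parallel gripper is mounted at the origin on the work surface. World frame = base frame: x ahead of the robot, y to its left, z up, the work surface at z = 0. Lengths are in m, angles in rad, forces in N, time in s.
With the tool pointing down it reaches from about 0.3 to 0.75 m from the base axis. Payload 8.5 kg.
Tool frame: the origin (TCP) lies midway between the tips of the shut fingers; the grasp point (between the pads) lies 19 mm behind it; z points along the fingers, y is the line along which they close (so a half turn about z gives the same grasp; the last joint's range is limited). The gripper opens to 88 mm and grips with 3 to 60 N. Pads are 18 mm wide; open, the fingers measure 123 mm over their backs; the gripper's body (75 mm by 187 mm) begins 45 mm behind the grasp point.
Start: joints at [-1.461, 0.381, 1.297, -0, 1.464, -0.215], TCP at [0.176, -0.521, 0.239] pointing down, gripper open.
Joint ranges: [-3.11, 3.11], [-0.89, 2.33], [0.22, 2.48], [-1.42, 4.56], [0.17, 2.85], [-2.88, 2.88]. Speed limits (rad/s): [2.39, 2.39, 3.14, 3.14, 3.14, 3.14].

INTERFACE

Orientations are given as a unit quaternion [w, x, y, z].
In Python, from plant import robot gives the robot as it stands.
- The arm moves only by the tool arm_command, never from a script. Its argument "targets" is text: rows parted by semicolons, each of 4 numbers parted by spaces: the shift along the tool's x, y, z in m, then the turn about the tool's z in rad. A call has 1 to 20 rows; each row shifts and turns the commanded pose from where the row before left it, along the tool's axes as they then stand; what a row does not reach is not made up. A row lasts 1/8 s, in which the tool goes at most 62.5 mm and 10.7 degrees, less where a joint would pass 70% of its speed; a pose out of reach is approached as far as the arm can. A call is refused whole if a number of a shift passes 0.0625 or a number of a turn 0.188, either way. A call with a gripper value outside its range is refused whole. "hand" is the opening, from 0 (shut) to 1 (fully open), set as the call begins (left out, the last holds). The fingers move at their own pace and stop on an object; "squeeze" is the grip in N (left out, the last holds). Time passes only in rows, so rows that do not move let the fingers close. It gives the time, the measured TCP pose, the force, the opening and the grip force at its end, in the units of the state.
- robot.observe(): the state, without advancing time (a new reading comes with each control period).
- robot.capture(name): name is "scene" or "top"; returns a dict with "img" (420x560x3 uint8, red, green, blue), "mtx" (3x3 intrinsics, pixels), "D" ([k1, k2, p1, p2, k3] as OpenCV has them; the pictures are not rectified), "view" (4x4, takes a point from world to camera coordinates). Camera axes: x right, y up, looking along -z (the intrinsics and any distortion apply to the point x, -y, -z); pixel columns grow to the right and rows downward; lengths in m; the calibration is good to about 2 mm. A picture is of the moment at which its call begins. There is no depth.
- robot.finish_job(): hands the job in; it is judged then, once.
The state is a dict: "time": time; "joint_pos": joint angles; "joint_velocities": joint speeds; "joint_efforts": joint torques, N m; "eef_pos": TCP position; "ee_rot": TCP orientation; "wrist_force": force on the tool from outside, world axes, zero at the start; "moment": the same for the moment, N m; "width": finger opening in m; "gripper_force": force on a finger pad.
Only numpy, scipy, OpenCV 4.12 (cv2) and the standard library are available. Lean on these libraries where they do the work, as an engineer would, in place of code of your own. Each camera call takes 0.05 s, during which the arm holds its last target. There are 200 camera calls.

## Working session

There is one attempt and no reset: what is moved stays moved. The work goes in short steps, Python scripts to look and compute and a tool call to move; the robot and the scene stay as the last step left them, time stands still between calls to the robot, and variables do not carry over. Pictures are saved under pics/ and viewed, at most 10 in all, crops included, and the job is handed in when it is done.

Besides the shell and the picture viewer there is one more tool, called after "Call:" as name(argument=value, ...) on one line, values as JSON. arm_command: Moves the arm, as the interface text tells. Its arguments: {"type":"object","properties":{"targets":{"type":"string"},"hand":{"type":"number"},"squeeze":{"type":"number"}},"required":["targets"]}

```bash
mkdir -p pics; ls
cat > h.py <<'E'
import numpy as np, cv2
from plant import robot
def cap(n):
    c=robot.capture(n); return c
def ray(c,u,v):
    p=cv2.undistortPoints(np.array([[[u,v]]],float),np.array(c["mtx"],float),np.array(c["D"],float))[0,0]
    V=np.array(c["view"]);R=V[:3,:3];t=V[:3,3]
    return -R.T@t, R.T@np.array([p[0],-p[1],-1.])
def onz(c,u,v,z):
    o,d=ray(c,u,v); return o+d*(z-o[2])/d[2]
def proj(c,P):
    V=np.array(c["view"]);q=V[:3,:3]@np.array(P)+V[:3,3]
    return cv2.projectPoints(np.array([[q[0],-q[1],-q[2]]]),np.zeros(3),np.zeros(3),np.array(c["mtx"],float),np.array(c["D"],float))[0][0,0]
E
python3 - <<'E'
from h import *
a=cap("scene");b=cap("top")
cv2.imwrite("pics/s1.png",a["img"][:,:,::-1]);cv2.imwrite("pics/t1.png",b["img"][:,:,::-1])
for c in(a,b): print(ray(c,280,210))
print(robot.observe())
E
```

```text
pics
(array([1.05171185, 0.01070002, 0.47671439]), array([-0.85834747, -0.04459826, -0.51136687]))
(array([ 3.71261515e-01, -8.35135834e-05,  8.50684968e-01]), array([ 0.08829134, -0.00631499, -0.99614344]))
{'time': 0.1, 'joint_pos': array([-1.46126851e+00,  3.81126163e-01,  1.29810391e+00, -1.16072003e-05,
        1.46360780e+00, -2.15309868e-01]), 'joint_velocities': array([-6.41309272e-04, -7.70100184e-04, -2.88629473e-03, -8.47345947e-04,
        3.27988522e-04,  3.55137984e-05]), 'joint_efforts': array([ 4.92171777e-03, -4.38651323e+01, -2.24912506e+01,  7.15513132e-02,
        3.42700223e-02, -7.48294951e-05]), 'eef_pos': array([ 0.17549901, -0.52100279,  0.23822818]), 'ee_rot': array([-6.22044381e-04,  9.86838738e-01,  1.61706269e-01,  2.71532956e-05]), 'wrist_force': array([-0.10680066, -0.12461717,  1.05993116]), 'moment': array([-0.00652631,  0.01721969,  0.01602698]), 'gripper_force': 0.0, 'width': 0.08839921699981272}
```

View pics/s1.png

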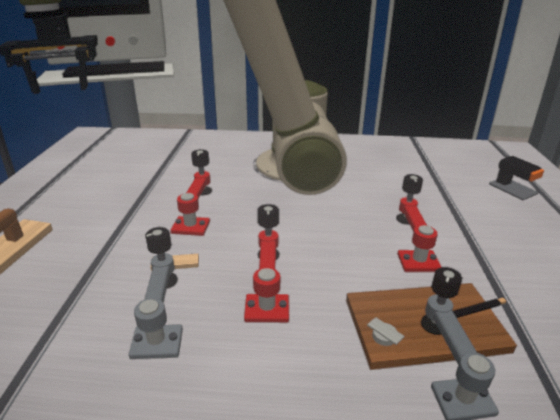

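View pics/t1.png

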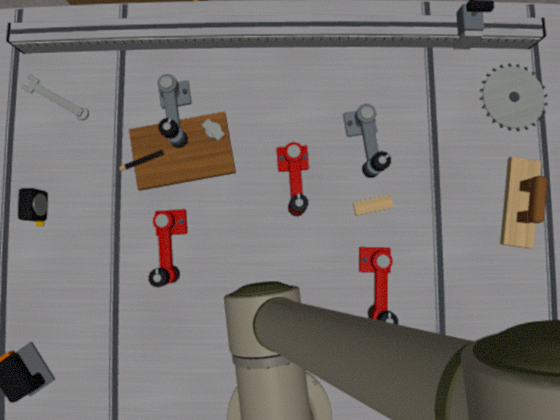

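The scene view shows the panel's grey clamp with its knob at (447,282). In the top view it is at (170,128).
Candidates in the top view are grey (170,128), grey (380,161) and red (298,203), (160,277) and (385,320). Only grey (170,128) stands over the brown panel, so that one is the work knob. I'll confirm it in a crop and triangulate.

Run:
```python
from h import *
a=cap("scene");b=cap("top")
ca=cv2.resize(a["img"][250:330,400:500],None,fx=4,fy=4,interpolation=cv2.INTER_CUBIC)
cb=cv2.resize(b["img"][90:170,120:220],None,fx=4,fy=4,interpolation=cv2.INTER_CUBIC)
cv2.imwrite("pics/c1.png",np.hstack([ca,cb])[:,:,::-1])
def blob(c,u,v,r=18):
    g=c["img"].max(2); m=(g<60).astype(np.uint8); M=np.zeros_like(m); cv2.circle(M,(u,v),r,1,-1)
    n,l,s,k=cv2.connectedComponentsWithStats(m*M); i=1+s[1:,4].argmax(); print(s[i],k[i])
blob(a,447,282);blob(b,168,128,14);blob(b,380,161,14)
for z in(.108,.120): print(onz(a,447,282,z),onz(b,169,128,z),onz(b,380,161,z))
```

```text
[432 268  29  32 590] [445.65762712 284.36440678]
[158 118  22  21 249] [168.91967871 128.83935743]
[370 152  21  19 226] [378.92920354 161.51769912]
[0.60683702 0.21669443 0.108     ] [0.60302711 0.21461662 0.108     ] [ 0.53231356 -0.20287573  0.108     ]
[0.6213157  0.20999024 0.12      ] [0.59928234 0.21114758 0.12      ] [ 0.52971135 -0.1995991   0.12      ]
```

View pics/c1.png

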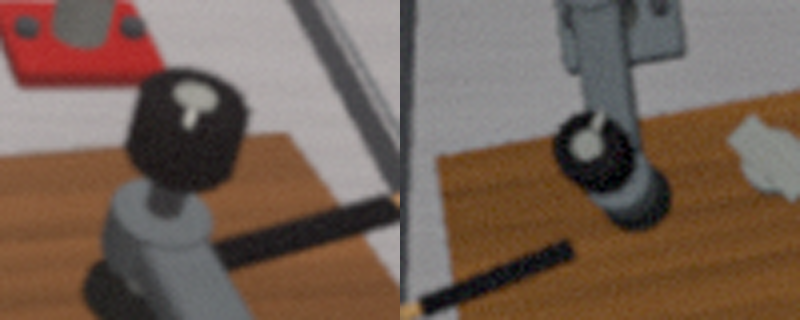

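The crop shows the black knob with its white cap and line, standing on a grey clamp arm over the brown panel. The cap centre is at about (448.7,274) in the scene view and (167,126) in the top view, so this is the work knob.

Run:
```python
from h import *
a=cap("scene");b=cap("top")
print(onz(a,448.7,274.3,.1205),onz(b,167,126.3,.1205),onz(a,445.7,283,.1065),onz(b,168.9,128.8,.1065))
s=robot.observe();print(s["eef_pos"],s["ee_rot"],s["time"])
from scipy.spatial.transform import Rotation as R
q=s["ee_rot"];r=R.from_quat([q[1],q[2],q[3],q[0]]).as_matrix();print(r)
print(r.T@(np.array([.603,.213,.2])-s["eef_pos"]))
```

```text
[0.60562587 0.21652079 0.1205    ] [0.6026104  0.21502505 0.1205    ] [0.60724662 0.21512407 0.1065    ] [0.60185975 0.21521864 0.1065    ]
[ 0.17550457 -0.52115299  0.23856498] [-2.15084111e-04  9.86842093e-01  1.61686851e-01  4.14509247e-06] 0.3
[[ 9.47714725e-01  3.19118782e-01 -6.13714416e-05]
 [ 3.19118778e-01 -9.47714632e-01  4.25848523e-04]
 [ 7.77336486e-05 -4.23167695e-04 -9.99999907e-01]]
[ 0.63942272 -0.55932939  0.03885138]
```

Call:
arm_command(targets="0.04 -0.035 0 0;0.04 -0.035 0 0;0.04 -0.035 0 0;0.04 -0.035 0 0;0.04 -0.035 0 0;0.04 -0.035 0 0;0.04 -0.035 0 0;0.04 -0.035 0 0;0.04 -0.035 0 0;0.04 -0.035 0 0;0.04 -0.035 0 0;0.04 -0.035 0 0;0.04 -0.035 0 0;0.04 -0.035 0 0;0.04 -0.035 0 0;0.04 -0.035 0 0;0 0 0 0;0 0 0 0", hand=1, squeeze=15)

```text
time: 2.55
eef_pos: [0.6031, 0.2133, 0.2385]
ee_rot: [0.0, 0.987, 0.162, -0.0]
wrist_force: [-0.6, -0.1, -0.0]
width: 0.0881
gripper_force: 0.0
```

Call:
arm_command(targets="0 0 0 -0.18;0 0 0 -0.18;0 0 0 -0.18;0 0 0 -0.18;0 0 0 -0.18;0 0 0 -0.18;0 0 0 -0.18;0 0 0 -0.18;0 0 0 -0.18;0 0 0 -0.18;0 0 0 -0.18;0 0 0 -0.18;0 0 0 -0.18;0 0 0 -0.18;0 0 0 -0.18;0 0 0 -0.18;0 0 0 -0.18;0 0 0 -0.18;0 0 0 -0.18;0 0 0 -0.18")

```text
time: 5.05
eef_pos: [0.603, 0.2122, 0.2393]
ee_rot: [0.0, -0.384, 0.924, -0.0]
wrist_force: [0.5, -0.4, -0.1]
width: 0.0885
gripper_force: 0.0
```

```bash
cat > st.py <<'E'
from h import *
import sys
from scipy.spatial.transform import Rotation as R
s=robot.observe();q=s["ee_rot"];r=R.from_quat([q[1],q[2],q[3],q[0]]).as_matrix()
np.set_printoptions(precision=4,suppress=True)
print(s["time"],s["eef_pos"],s["joint_pos"],s["wrist_force"],s["moment"],s["width"],s["gripper_force"]);print(r)
print("toolframe to axis",r.T@(np.array([.6035,.2155,.089])-s["eef_pos"]),"wf tool",r.T@s["wrist_force"])
E
python3 st.py
```

```text
5.05 [0.603  0.2122 0.2393] [ 0.1536  0.5416  1.0233 -0.0002  1.5764 -2.2046] [ 0.4915 -0.3557 -0.126 ] [ 0.1194 -0.0855  0.0812] 0.08846309944854433 0.0
[[-0.7057 -0.7085  0.0003]
 [-0.7085  0.7057 -0.0001]
 [-0.0001 -0.0003 -1.    ]]
toolframe to axis [-0.0027  0.002   0.1503] wf tool [-0.0948 -0.5992  0.1262]
```

Call:
arm_command(targets="-0.0027 0.002 0 -0.18;0 0 0.03 -0.18;0 0 0.04 -0.18;0 0 0.03 0;0 0 0 0;0 0 0 0")

```text
time: 5.8
eef_pos: [0.6044, 0.2165, 0.1406]
ee_rot: [0.001, -0.614, 0.789, -0.001]
wrist_force: [0.1, -0.2, -0.1]
width: 0.0879
gripper_force: 0.0
```

```bash
python3 st.py
python3 - <<'E'
from h import *
a=cap("scene");b=cap("top")
ca=cv2.resize(a["img"][190:340,360:520],None,fx=2.5,fy=2.5,interpolation=cv2.INTER_CUBIC)
cb=cv2.resize(b["img"][60:210,90:250],None,fx=2.5,fy=2.5,interpolation=cv2.INTER_CUBIC)
cv2.imwrite("pics/c2.png",np.hstack([ca,cb])[:,:,::-1])
p=robot.observe()["eef_pos"];print(proj(a,p),proj(a,[.6035,.2155,.1205]))
E
```

```text
5.8 [0.6044 0.2165 0.1406] [ 0.1599  0.6173  1.1747 -0.0001  1.3472 -2.7331] [ 0.0826 -0.162  -0.1097] [ 0.1215 -0.0563 -0.0366] 0.08792197918692028 0.0
[[-0.2461 -0.9693  0.0024]
 [-0.9693  0.2461  0.0003]
 [-0.0009 -0.0022 -1.    ]]
toolframe to axis [0.0012 0.0007 0.0516] wf tool [ 0.1368 -0.1197  0.1099]
[452.09699122 261.93037904] [447.52507686 273.27306981]
```

View pics/c2.png

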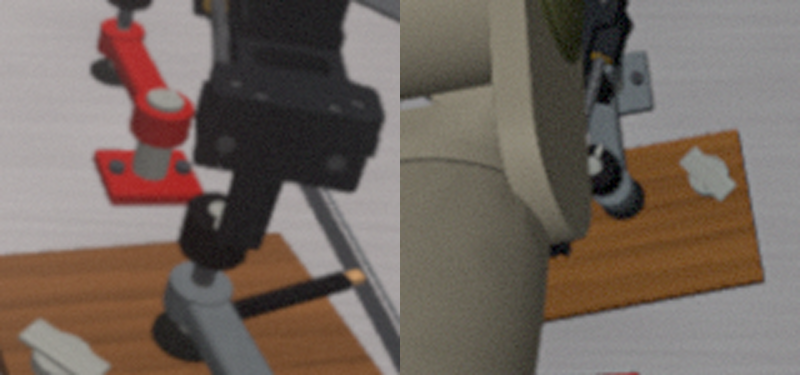

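The near finger stands in front of the knob and the jaws straddle it. I'll lower and close.

Call:
arm_command(targets="0.001 0.0007 0.025 0;0 0 0.0265 0;0 0 0 0;0 0 0 0")

```text
time: 6.4
eef_pos: [0.6037, 0.2163, 0.0889]
ee_rot: [0.001, -0.614, 0.789, -0.001]
wrist_force: [0.2, 0.4, 0.6]
width: 0.0879
gripper_force: 0.0
```

Call:
arm_command(targets="0 0 0 0;0 0 0 0;0 0 0 0;0 0 0 0;0 0 0 0;0 0 0 0;0 0 0 0;0 0 0 0", hand=0, squeeze=15)

```text
time: 7.4
eef_pos: [0.6038, 0.216, 0.0875]
ee_rot: [0.001, -0.614, 0.789, -0.001]
wrist_force: [5.1, -1.9, -1.6]
width: 0.0353
gripper_force: 15.0
```

```bash
python3 st.py
```

```text
7.4 [0.6038 0.216  0.0875] [ 0.1595  0.6694  1.2402 -0.0004  1.23   -2.7341] [ 5.0857 -1.9361 -1.6188] [-0.0616 -0.7911  0.0078] 0.035282278151789644 14.990222956985235
[[-0.2453 -0.9694  0.002 ]
 [-0.9694  0.2453 -0.0001]
 [-0.0004 -0.002  -1.    ]]
toolframe to axis [ 0.0006  0.0001 -0.0015] wf tool [ 0.63   -5.402   1.6292]
```

Call:
arm_command(targets="0 -0.001 0 0;0 0 0 0.1;0 0 0 0.18;0 0 0.0003 0.18;0 0 0.0002 0.18;0 0 0.0002 0.18;0 0 0.0002 0.18;0 0 0.0003 0.18;0 0 0.0002 0.18;0 0 0.0002 0.18;0 0 0.0003 0.18")

```text
time: 8.78
eef_pos: [0.6044, 0.2157, 0.0853]
ee_rot: [0.001, 0.2, 0.98, -0.0]
wrist_force: [4.5, -1.6, -0.4]
width: 0.0358
gripper_force: 15.0
```

```bash
python3 st.py
```

```text
8.775 [0.6044 0.2157 0.0853] [ 0.1589  0.673   1.24   -0.0005  1.2276 -1.0089] [ 4.5381 -1.5857 -0.4216] [-0.2085 -0.9644  0.0597] 0.035833169375686 14.97844671830535
[[-0.92    0.392   0.001 ]
 [ 0.392   0.92   -0.0003]
 [-0.001   0.0001 -1.    ]]
toolframe to axis [ 0.0007 -0.0006 -0.0037] wf tool [-4.7961  0.3203  0.4265]
```

Call:
arm_command(targets="0 0 0.0002 0.18;0 0 0.0002 0.18;0 0 0.0003 0.18;0 0 0.0002 0.18;0 0 0.0002 0.18;0 0 0.0002 0.18;0 0 0.0003 0.18;0 0 0.0002 0.18;0 0 0.0002 0.18;0 0 0.0002 0.18;0 0 0.0003 0.18;0 0 0.0002 0.18;0 0 0.0002 0.18;0 0 0.0002 0.18")

```text
time: 10.52
eef_pos: [0.6038, 0.2153, 0.0821]
ee_rot: [0.001, 0.994, 0.109, -0.0]
wrist_force: [1.7, -3.9, -0.9]
width: 0.0355
gripper_force: 15.0
```

```bash
python3 st.py
```

```text
10.525 [0.6038 0.2153 0.0821] [ 0.1587  0.6761  1.2441 -0.0014  1.2223  1.5111] [ 1.747  -3.945  -0.8543] [-0.716  -0.3198  0.0215] 0.03548125486175939 14.97606030665338
[[ 0.9761  0.2171 -0.0007]
 [ 0.2171 -0.9761 -0.0014]
 [-0.0009  0.0012 -1.    ]]
toolframe to axis [-0.0002 -0.0002 -0.0069] wf tool [0.8495 4.2292 0.8588]
```

Call:
arm_command(targets="0 0 0.0002 0.18;0 0 0.0002 0.18;0 0 0 0.18")

```text
time: 10.9
eef_pos: [0.6036, 0.2155, 0.0814]
ee_rot: [0.001, 0.987, -0.16, -0.001]
wrist_force: [2.5, -2.5, -3.3]
width: 0.0355
gripper_force: 15.0
```

Call:
arm_command(targets="0 0 0 0.18;0 0 0 0.18;0 0 0 0.18")

```text
time: 11.28
eef_pos: [0.6035, 0.2158, 0.0808]
ee_rot: [0.001, 0.909, -0.417, -0.001]
wrist_force: [4.2, -0.4, -6.9]
width: 0.0352
gripper_force: 15.0
```

```bash
python3 st.py
```

```text
11.275 [0.6035 0.2158 0.0808] [ 0.1591  0.6776  1.2452 -0.0003  1.2207  2.591 ] [ 4.2395 -0.4141 -6.9403] [-0.0581 -0.5426  0.0849] 0.03524264080228637 14.994713924825191
[[ 0.6516 -0.7585 -0.0019]
 [-0.7585 -0.6516 -0.0006]
 [-0.0008  0.0018 -1.    ]]
toolframe to axis [ 0.0002  0.0002 -0.0082] wf tool [ 3.082  -2.9583  6.9326]
```

No stop has been felt yet after 5.3 rad, as the knob is still drawing the tool down. I'll regrip and finish.

Call:
arm_command(targets="0 0 0 0;0 0 0 0;0 0 0 0;0 0 0 0;0 0 0 -0.18;0 0 0 -0.18;0 0 0 -0.18;0 0 0 -0.18;0 0 0 -0.18;0 0 0 -0.18;0 0 0 -0.18;0 0 0 -0.18;0 0 0 0;0 0 0 0", hand=0.7)

```text
time: 13.02
eef_pos: [0.6039, 0.216, 0.0819]
ee_rot: [-0.0, 0.958, 0.287, 0.0]
wrist_force: [-0.5, 0.0, 0.9]
width: 0.0615
gripper_force: 0.0
```

```bash
python3 st.py
```

```text
13.025 [0.6039 0.216  0.0819] [0.1593 0.6764 1.2441 0.     1.221  1.1484] [-0.5027  0.0328  0.859 ] [ 0.0001 -0.0329  0.0261] 0.061545636735037726 0.0
[[ 0.8356  0.5494  0.    ]
 [ 0.5494 -0.8356  0.    ]
 [ 0.     -0.     -1.    ]]
toolframe to axis [-0.0006  0.0002 -0.0071] wf tool [-0.402  -0.3035 -0.859 ]
```

Call:
arm_command(targets="0 0 0 0;0 0 0 0;0 0 0 0;0 0 0 0;0 0 0 0;0 0 0 0;0 0 0 0", hand=0, squeeze=15)

```text
time: 13.9
eef_pos: [0.6041, 0.2158, 0.0819]
ee_rot: [0.0, 0.958, 0.288, 0.0]
wrist_force: [2.1, -3.9, 0.6]
width: 0.0353
gripper_force: 15.0
```

Call:
arm_command(targets="0 0 0 0.12;0 0 0 0.12;0 0 0 0.12")

```text
time: 14.28
eef_pos: [0.6041, 0.2157, 0.0817]
ee_rot: [0.0, 0.994, 0.11, 0.0]
wrist_force: [2.8, -5.1, -1.4]
width: 0.0352
gripper_force: 15.0
```

```bash
python3 st.py
```

```text
14.275 [0.6041 0.2157 0.0817] [ 0.1589  0.6768  1.2441 -0.0006  1.2205  1.5091] [ 2.8158 -5.1242 -1.36  ] [-0.6202 -0.5198  0.1194] 0.035158104289990576 14.995485786348581
[[ 0.9757  0.219   0.0004]
 [ 0.219  -0.9757 -0.0005]
 [ 0.0002  0.0006 -1.    ]]
toolframe to axis [-0.0006  0.     -0.0073] wf tool [1.6246 5.6158 1.3637]
```

Call:
arm_command(targets="0 0 0 0.12;0 0 0 0.12;0 0 0 0")

```text
time: 14.65
eef_pos: [0.6042, 0.2156, 0.0819]
ee_rot: [0.0, 1.0, -0.008, 0.0]
wrist_force: [3.3, -5.0, -1.3]
width: 0.0354
gripper_force: 15.0
```

```bash
python3 st.py
```

```text
14.65 [0.6042 0.2156 0.0819] [ 0.1589  0.6766  1.2439 -0.0009  1.2205  1.7462] [ 3.3113 -5.05   -1.3473] [-0.7435 -0.4548  0.155 ] 0.03540231194623489 15.000823382288218
[[ 0.9999 -0.0162  0.0007]
 [-0.0162 -0.9999 -0.0007]
 [ 0.0008  0.0007 -1.    ]]
toolframe to axis [-0.0007  0.0002 -0.0071] wf tool [3.3918 4.9947 1.3533]
```

Call:
arm_command(targets="0 0 0 0.12;0 0 0 0.12;0 0 0 0")

```text
time: 15.02
eef_pos: [0.6039, 0.2158, 0.0819]
ee_rot: [0.0, 0.992, -0.127, -0.0]
wrist_force: [1.3, -4.5, 0.8]
width: 0.0356
gripper_force: 15.0
```

```bash
python3 st.py
```

```text
15.025 [0.6039 0.2158 0.0819] [ 0.1591  0.6764  1.2442 -0.0006  1.2212  1.984 ] [ 1.3236 -4.4952  0.8486] [-0.7948 -0.0907  0.1274] 0.0355795030688723 15.000630347058177
[[ 0.9679 -0.2512 -0.0001]
 [-0.2512 -0.9679 -0.0006]
 [ 0.      0.0006 -1.    ]]
toolframe to axis [-0.0003  0.0003 -0.0071] wf tool [ 2.4105  4.019  -0.8463]
```

Sinking has stopped and the moment is up to about 0.15 N m, which suggests the stop. I'll check with a firmer grip.

Call:
arm_command(targets="0 0 0 0;0 0 0 0;0 0 0 0.12;0 0 0 0.12;0 0 0 0.12;0 0 0 0.12", squeeze=30)

```text
time: 15.78
eef_pos: [0.6034, 0.2163, 0.0819]
ee_rot: [0.0, 0.933, -0.359, -0.0]
wrist_force: [-2.4, -0.8, 2.0]
width: 0.035
gripper_force: 30.0
```

```bash
python3 st.py
```

```text
15.775 [0.6034 0.2163 0.0819] [0.1598 0.6762 1.2445 0.0003 1.2217 2.4656] [-2.3547 -0.7964  2.0383] [0.0096 0.4294 0.6665] 0.0349607644377079 29.996086824685335
[[ 0.7417 -0.6707 -0.0008]
 [-0.6707 -0.7417  0.0002]
 [-0.0007  0.0004 -1.    ]]
toolframe to axis [ 0.0006  0.0006 -0.0071] wf tool [-1.2138  2.1708 -2.0366]
```

A moment of 0.67 N m confirms the hard stop. I'll release and lift.

Call:
arm_command(targets="0 0 0 0;0 0 0 0;0 0 0 0;0 0 0 0;0 0 0 0;0 0 0 0;0 0 -0.03 0;0 0 -0.04 0;0 0 -0.05 0;0 0 -0.05 0;0 0 0 0;0 0 0 0", hand=1)

```text
time: 17.27
eef_pos: [0.6035, 0.2159, 0.2508]
ee_rot: [0.0, 0.933, -0.359, -0.001]
wrist_force: [0.1, -0.1, -0.4]
width: 0.0879
gripper_force: 0.0
```

```bash
python3 st.py
python3 - <<'E'
from h import *
a=cap("scene");cv2.imwrite("pics/s2.png",a["img"][:,:,::-1])
E
```

```text
17.275 [0.6035 0.2159 0.2508] [0.1592 0.54   0.9936 0.     1.6096 2.4652] [ 0.12   -0.0553 -0.4494] [ 0.0956 -0.0057 -0.0327] 0.08794200487076079 0.0
[[ 0.7417 -0.6707 -0.0016]
 [-0.6707 -0.7417 -0.0002]
 [-0.0011  0.0013 -1.    ]]
toolframe to axis [0.0004 0.0001 0.1618] wf tool [ 0.1266 -0.0401  0.4492]
```

View pics/s2.png

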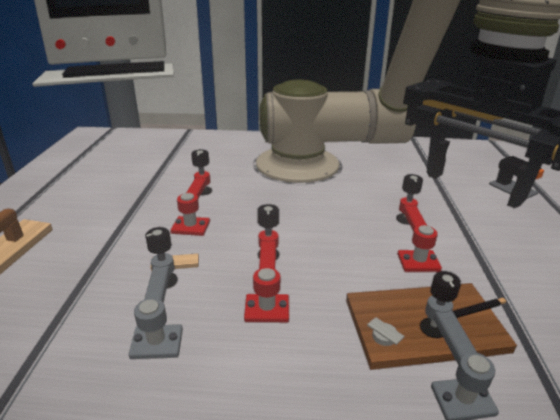

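The panel (corners near (348,293) and (515,350)) and the idle knob (158,240) have not moved. The work knob now sits lower, at (446,287), and the gripper is clear.

```bash
python3 -c "
from plant import robot
print(robot.finish_job())"
```

```text
the job is handed in; nothing more can be done
None
```

The work clamp's knob is screwed home: the tool felt 0.67 N m at the stop, well above the 0.06 N m running friction. The gripper has let go and is clear, the last picture shows the panel and the other knob unmoved, and I handed the job in at about 17 s; no verdict was returned.

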